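# Fetch the cold chisel out through the hatch of its till

### The job

The cold chisel lies in the low wooden till, under a hatch that is shorter than the chisel and barred by a brass turn-button. Turn the button clockwise a quarter turn, until it clicks past its detent into the open notch, and let go of it; then take the chisel out through the hatch, tilting it head end first, and finish while holding it still in the gripper, up above the hatch, clear of everything, with every part of it at least 5 cm higher than the till's lid. Leave the till's button open and the other things on the bench undisturbed.

Things in the scene. Friction and masses are not known exactly. Their poses are not given: they have to be found in the camera images.
- till: low fixed pale wooden box, 226 x 146 mm, 56 mm high. Origin: centre of its underside, on the bench; +x points along it to the end with the hatch. Inside: floor 6 mm, lid underside 50 mm, lid top 56 mm above the bench; clear space x -105 to 105, y -65 to 65 mm. The 6 mm lid closes x -113 to +3 mm; the rest is the hatch
- hatch (a point): middle of the hatch, at lid-top height; axes as the till. The opening reaches from till x = +3 to +105 mm and y = -60 to +60 mm, with a rim all round at lid height (end rim 8 mm wide)
- button (a joint): brass turn-button on the lid, upright pivot at till x = -22, y = 0 mm. 0 = shut: its bar points along till +x, over the hatch, reaching 71 mm from the pivot. Grows clockwise from above; 1.57 rad = open, bar to till -y; stops at both. A sprung strut behind it is its detent: it pushes back with about 0.1 N m until 0.79 rad, then snaps the button on to open
- button_grip (a point): on the pivot, 29 mm above the lid's top: mid-grip of an upright brass blade 12 mm thick (point y), 38 mm long (point x, along the bar), from 7 to 43 mm above the lid; fingers close along point y. Below it, keep the fingertips 10 mm or more above the lid: 12 mm wide bar (9 mm high), round foot and spring strut (7 mm high). Turns with the button
- chisel: dark steel cold chisel, 200 mm, 0.2 to 0.4 kg: round bar 16 mm across with a flared edge 24 mm wide. Lies on the till's floor along the till. Origin: middle of its underside; its y axis runs along it to the struck head (y = +100 mm, beneath the hatch); the edge (y = -100 mm) is under the lid. Bar axis at its z = 8 mm; balances within 15 mm of the middle
- chisel_head (a point): centre of the chisel's struck head end, on its bar axis
- chisel_edge (a point): centre of the chisel's cutting edge, on its bar axis
- c_clamp: grey steel G clamp lying on the bench left of the till, 153 x 87 x 18 mm, origin under its centre; bystander
- pliers: blue-handled pliers lying at the near right, 56 x 165 x 12 mm, origin under its centre; bystander
- offcut_1: small pale wood offcut, 45 x 120 x 22 mm, lying at the right, origin under its centre; bystander
- screw_box: green open tin of screws, 80 x 110 x 28 mm, standing at the right, origin under its centre; bystander

How it is judged (in metres and radians):
On the way, in this order (a step that is already met when the one before it is completed fails the run):
1. the button clicks past its detent into the open notch and is let go, the chisel still down in the till (value of joint button above 1.35 rad and contact force between the fingers and button below 0.1 N and height (world z) of chisel_head below 0.05 m), for 0.2 s.
2. the chisel comes up tilted through the hatch, head out above the lid and edge still below it inside the till (z of chisel_head in the frame of till above 0.07 m and z of chisel_edge in the frame of till below 0.05 m and x of chisel_edge in the frame of till between -0.11 and 0.105 m), for 0.1 s.
3. the whole chisel is above the lid, held in the gripper (height (world z) of each of chisel_head, chisel_edge above 0.076 m and contact force between the fingers and chisel above 1 N), for 0.1 s.
At the end, for the whole second after the job is handed in: The gripper holds the chisel (finger force over 1 N) still (under 3 cm/s), its middle within 15 cm of above the hatch's middle, both its ends at least 50 mm above the lid's top (106 mm above the bench); neither chisel nor robot touches the till; the button stays in its open notch (over 1.35 rad) (height (world z) of each of chisel_head, chisel_edge above 0.106 m and contact force between the fingers and chisel above 1 N and contact force between chisel and till below 0.05 N and linear speed of chisel below 0.03 m/s and value of joint button above 1.35 rad and contact force between each of the arm, the fingers and till below 0.1 N and horizontal distance between chisel and hatch below 0.15 m); the arm keeps its last pose, push and grip.
It fails at once if a bystander is moved more than 3 cm (distance of any of c_clamp, pliers, offcut_1, screw_box from where it was at the start of the episode above 0.03 m).
It also fails if it takes over 51 s, if anything falls off the work surface, if the arm or the gripper's body presses on something with over 40 N, if the wrist force passes 120 N, or if a joint passes its speed limit or range.

### The arm

A 6-joint arm with a two-finger parallel gripper is mounted at the origin on a cart in front of the work surface, level with it; the furniture and walls round the work are solid. World frame = base frame: x ahead of the robot, y to its left, z up, the work surface at z = 0. Lengths are in mm, angles in rad, forces in N, time in s.
With the tool pointing down it reaches from about 300 to 775 mm from the base axis. Payload 14.6 kg.
Tool frame: the origin (TCP) lies between the finger pads; the fingertips stand manip.tip_reach ahead of it and the grasp point (between the pads) lies 5 mm behind it (manip.tip_reach is the distance from the TCP to the fingertips, in mm); z points along the fingers, y is the line along which they close (so a half turn about z gives the same grasp; the last joint's range is limited). The gripper opens to 94 mm and grips with 3 to 60 N. Pads are 16 mm wide; open, the fingers measure 119 mm over their backs; the gripper's body (75 mm by 177 mm) begins 78 mm behind the grasp point.
Start: joints at [1.176, 0.3, 1.521, -0, 1.321, -0.067], TCP at [177.076, 520.705, 219.446] pointing down, gripper open.
Joint ranges: [-3.03, 3.03], [-0.79, 2.21], [0.23, 2.52], [-1.04, 4.18], [0, 3.07], [-2.55, 2.55]. Speed limits (rad/s): [2.22, 2.22, 2.57, 3.14, 3.14, 3.14].

### API

Orientations are given as [roll, pitch, yaw] about the fixed x, y, z axes, in that order (R = Rz(yaw) Ry(pitch) Rx(roll)).
In Python, from cell import manip gives the robot as it stands. The module is installed in compiled form; this text tells all that it offers.
- The arm moves only by the shell command python3 -m creep 'ROWS' [FORCE]. ROWS is JSON, a list of rows, each a list of 3 entries, a list of its own where there are three numbers: the opening, from -1 (shut) to 1 (fully open), then the shift along the tool's x, y, z in cm, then the turn about the tool's z in units of 5 degrees (1.0 is 5 degrees). In form: [[grip, [tx, ty, tz], roll], ...]. A call has 1 to 12 rows; each row is the pose to reach, as a shift and turn from the pose commanded when the call began, along the tool's axes at that moment; what a row does not reach only later rows make up. A row lasts 1/10 s, in which the tool goes at most 50 mm and 8.59 degrees, less where a joint would pass 70% of its speed; a pose out of reach is approached as far as the arm can. A call with a gripper value outside its range is refused whole. The fingers move at their own pace and stop on an object; FORCE is the grip in N (left out, the last holds). Time passes only in rows, so rows that repeat a pose let the fingers close. It gives the time, the measured TCP pose, the force, the opening and the grip force at its end, in the units of the state.
- manip.read_state(): the state, without advancing time (a new reading comes with each control period).
- manip.camera(name): name is "scene" or "top" or "wrist"; returns the picture (400x640x3 uint8, red, green, blue); there is no depth.
- manip.camera_params(name): a dict with "fovy" (degrees; the focal length in pixels is half the picture's height over the tangent of half this angle, whatever the lens; pixels are square), "cx", "cy" (the principal point, pixels), "origin" and "attitude" of the camera in the world. Camera axes: x right, y down, z forward; pixel columns grow to the right and rows downward; lengths in mm; the calibration is good to about 2 mm. The wrist camera is an equidistant fisheye: a pixel r from the principal point sees the ray r / f radians off the axis. A picture is of the moment at which its call begins: read the wrist's pose just before it. camera_params takes no time and is no camera call; for the wrist camera it gives the pose at the moment of the call.
- manip.sign_off(): hands the job in; it is judged then, once.
The state is a dict: "clock": time; "joints": joint angles; "qd": joint speeds; "effort": joint torques, N m; "eef_pos": TCP position; "eef_rot": TCP orientation; "wrist_force": force on the tool from outside, world axes, zero at the start; "moment": the same for the moment, N m; "finger_gap": finger opening in mm; "finger_force": force on a finger pad.
Only numpy, scipy, OpenCV 4.12 (cv2) and the standard library are available. Lean on these libraries where they do the work, as an engineer would, in place of code of your own. Each camera call takes 0.05 s, during which the arm holds its last target. There are 200 camera calls.

## Working session

There is one attempt and no reset: what is moved stays moved. The work goes in short steps, Python scripts to look and compute and a shell command to move; the robot and the scene stay as the last step left them, time stands still between calls to the robot, and variables do not carry over. Pictures are saved under pics/ and viewed, at most 10 in all, crops included, and the job is handed in when it is done.

```bash
mkdir -p pics
python3 - <<'E'
from cell import manip
import cv2
s=manip.read_state();print(s,manip.tip_reach)
for n in("top","scene"):
    print(n,manip.camera_params(n)); cv2.imwrite(f"pics/{n}0.png",manip.camera(n)[...,::-1])
E
```

```text
{'clock': 0.0, 'joints': array([ 1.17639806e+00,  3.00477668e-01,  1.52156098e+00,  1.79229249e-05,
        1.32069599e+00, -6.66243740e-02]), 'qd': array([-0.00100063, -0.00111619, -0.00054031, -0.00117039,  0.0001995 ,
        0.00053863]), 'effort': array([-1.22537302e-03, -5.31809306e+01, -3.52733839e+01,  7.08232471e-02,
        2.43911584e-02, -8.18845501e-05]), 'eef_pos': array([176.98471052, 520.49517317, 218.89122109]), 'eef_rot': array([-3.14045436e+00, -9.33495748e-05,  2.81381426e+00]), 'wrist_force': array([ 0.13792482,  0.0959723 , -0.2734277 ]), 'moment': array([ 0.00845058,  0.00657068, -0.02324999]), 'finger_force': 0.0, 'finger_gap': 93.69867438464891} 14.0
top {'fovy': 56.685705632272, 'cx': 314.297020210628, 'cy': 193.91319028931937, 'origin': array([ 338.92537053, -140.94604256, 1036.66409891]), 'attitude': array([-3.01256657, -0.00329489, -1.56994248])}
scene {'fovy': 55.177777949577944, 'cx': 315.72884016816624, 'cy': 195.75308629936498, 'origin': array([194.34041797, 400.52109918, 687.28099266]), 'attitude': array([-2.35344744, -0.00794576, -2.62289619])}
```

View pics/top0.png

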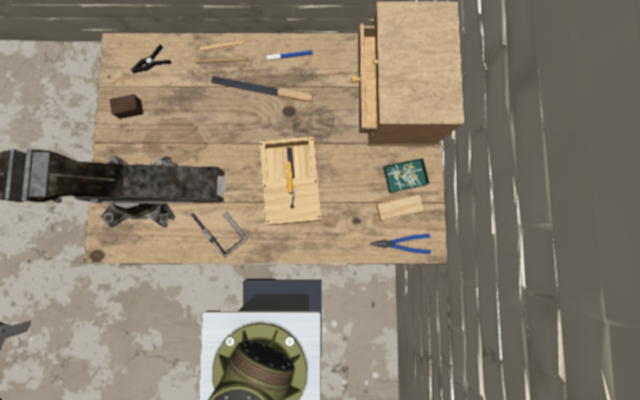

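The till is at columns 262–320, rows 138–222, with its hatch end up (away from the robot). The button is around (290,178). I'll zoom in on it.

Run:
```python
import cv2
im=cv2.imread("pics/top0.png")
a=cv2.resize(im[128:232,245:335],None,fx=5.5,fy=5.5,interpolation=cv2.INTER_CUBIC)
cv2.imwrite("pics/top0z.png",a)
```

```text
(no output)
```

View pics/top0z.png

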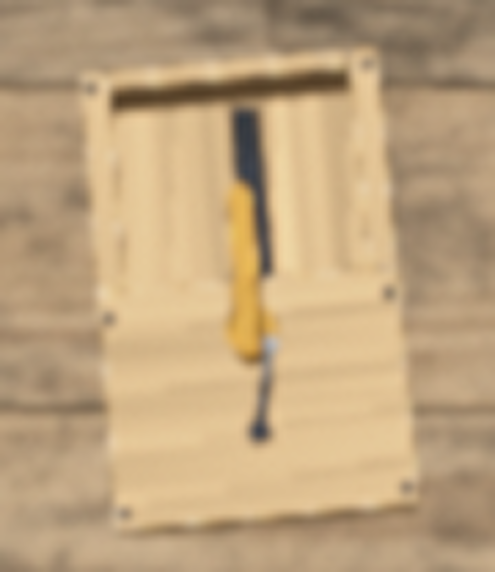

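View pics/scene0.png

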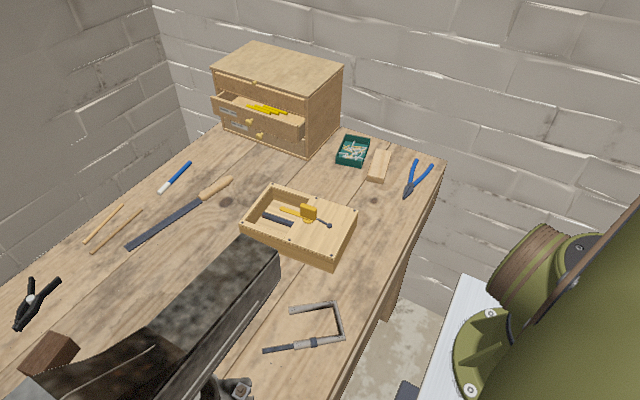

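```bash
cat > h.py <<'E'
import numpy as np, cv2
from cell import manip
from scipy.spatial.transform import Rotation as R
def ray(n,uv,p=None):
    p=p or manip.camera_params(n)
    f=200/np.tan(np.radians(p["fovy"]/2)); x,y=(uv[0]-p["cx"])/f,(uv[1]-p["cy"])/f
    if n=="wrist":
        r=np.hypot(x,y); d=np.array([np.sin(r)*x/r,np.sin(r)*y/r,np.cos(r)])
    else: d=np.array([x,y,1.])
    return np.array(p["origin"]),R.from_euler("xyz",p["attitude"]).apply(d)
def at(n,uv,z,p=None):
    o,d=ray(n,uv,p); return o+d*(z-o[2])/d[2]
def pix(n,X,p=None):
    p=p or manip.camera_params(n); f=200/np.tan(np.radians(p["fovy"]/2))
    c=R.from_euler("xyz",p["attitude"]).inv().apply(np.array(X)-p["origin"])
    if n=="wrist":
        r=np.hypot(c[0],c[1]); t=np.arctan2(r,c[2]); return np.array([p["cx"]+f*t*c[0]/r,p["cy"]+f*t*c[1]/r])
    return np.array([p["cx"]+f*c[0]/c[2],p["cy"]+f*c[1]/c[2]])
E
python3 - <<'E'
from h import *
z=lambda a:((a[0]+.5)/5.5-.5+245,(a[1]+.5)/5.5-.5+128)
C=[at("top",z(a),56) for a in[(80,77),(378,48),(416,503),(118,533)]]
C=np.array(C)[:,:2]; print(C.round(1))
print("sides",[round(float(np.linalg.norm(C[i]-C[(i+1)%4])),1) for i in range(4)])
c=C.mean(0); d=(C[0]+C[1]-C[2]-C[3]); yaw=np.arctan2(d[1],d[0]); print("c",c,"yaw",yaw)
e=C[0]-C[1]+C[3]-C[2];print("yaw2",np.arctan2(-e[0],e[1]))
Rz=np.array([[np.cos(yaw),-np.sin(yaw)],[np.sin(yaw),np.cos(yaw)]])
til=lambda p:Rz.T@(p[:2]-c)
print("head",til(at("top",z((245,110)),14)),"pl",til(at("top",z((233,130)),14)),"pr",til(at("top",z((259,130)),14)),til(at("top",z((271,270)),14)))
print("bar tip",til(at("top",z((241,183)),65)),"blade bottom",til(at("top",z((252,352)),99)))
print("pivot",c+Rz@[-22,0],"hatch",c+Rz@[54,0])
for P in [(113,73),(113,-73),(-113,73),(-113,-73)]:
    print(pix("scene",[*(c+Rz@P),56]))
s=manip.read_state(); print(R.from_euler("xyz",s["eef_rot"]).as_matrix().round(3))
E
```

```text
[[ 609.2    5.8]
 [ 624.2 -141.3]
 [ 399.2 -159.8]
 [ 384.6  -16.9]]
sides [147.9, 225.8, 143.7, 225.7]
c [504.33014695 -78.0243758 ] yaw 0.09145923485619051
yaw2 0.10147392012596382
head [99.26855069 -4.03181826] pl [89.3341318   2.96132158] pr [ 88.13786614 -10.32632877] [ 14.93925515 -10.37819975]
bar tip [49.74869857 -1.29242407] blade bottom [-38.13901924  -1.47078337]
pivot [482.42209554 -80.033675  ] hatch [558.10445496 -73.09245958]
[237.67035089 222.86038743]
[270.5562084  181.61594392]
[333.45445877 258.61749042]
[358.33443429 210.33919939]
[[-0.947  0.322 -0.   ]
 [ 0.322  0.947 -0.001]
 [ 0.    -0.001 -1.   ]]
```

```bash
python3 - <<'E'
from h import *
def tri(a,b):
    o1,d1=ray("top",a);o2,d2=ray("scene",b)
    t=np.linalg.lstsq(np.c_[d1,-d2],o2-o1,rcond=None)[0]
    p,q=o1+t[0]*d1,o2+t[1]*d2; return p.round(),q.round()
print(tri((220,166),(240,236)));print(tri((224,201),(281,252)))
print(tri((120,165),(75,350)),pix("top",[177,520,219]))
for z in(0,150,300):print(z,at("top",(222,166),z).round(),at("top",(224,201),z).round(),at("top",(0,150),z).round())
E
python3 - <<'E'
import sys;sys.path.insert(0,'.')
import cv2
a=cv2.imread("pics/scene0.png")[220:400,0:330];cv2.imwrite("pics/sz.png",cv2.resize(a,None,fx=2.4,fy=2.4,interpolation=cv2.INTER_CUBIC))
E
```

```text
(array([522.,  86., 150.]), array([525.,  87., 151.]))
(array([437.,  74., 145.]), array([444.,  77., 146.]))
(array([523., 326., 155.]), array([571., 370., 188.])) [  1.9493591  318.58710548]
0 [553. 118.   0.] [453. 109.   0.] [599. 753.   0.]
150 [522.  81. 150.] [437.  73. 150.] [561. 624. 150.]
300 [491.  43. 300.] [420.  37. 300.] [524. 494. 300.]
```

View pics/sz.png

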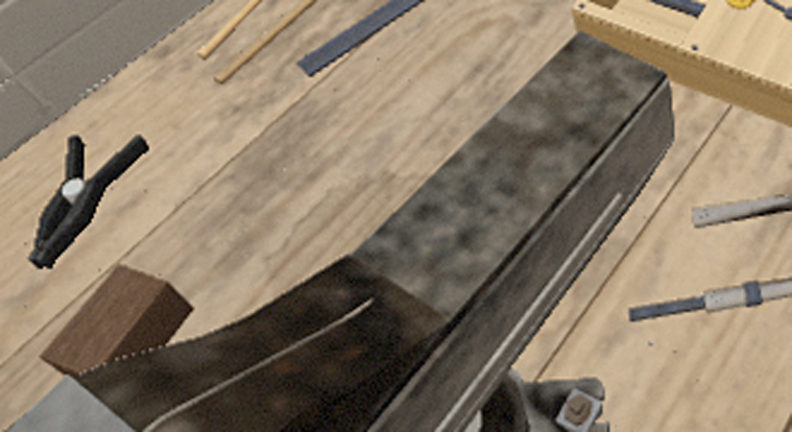

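The dark block is a bench vise (tip x≈440–525, y≥80, top z≈150). The straight line to the till clears it. I'll travel to above the button first.

```bash
python3 -m creep '[[1,[-1.4,-1.4,-1],-0.1],[1,[-3.9,-3.8,-2],-0.4],[1,[-7.2,-7.1,-3],-0.7],[1,[-10.6,-10.3,-3],-1.1],[1,[-14,-13.6,-3],-1.4],[1,[-17.4,-16.9,-3],-1.7],[1,[-20.8,-20.2,-3],-2.1],[1,[-24.1,-23.5,-3],-2.4],[1,[-27.5,-26.8,-3],-2.8],[1,[-30.9,-30.1,-3],-3.1],[1,[-34.3,-33.4,-3],-3.4],[1,[-37.6,-36.7,-3],-3.8]]' 20
python3 -m creep '[[1,[-2.5,-2.5,0],-0.2],[1,[-5,-4.9,0],-0.5],[1,[-7.5,-7.3,0.5],-0.8],[1,[-9.5,-9.2,2],-1],[1,[-10.7,-10.3,3],-1.1],[1,[-10.7,-10.3,3],-1.1],[1,[-10.7,-10.3,3],-1.1]]'
python3 - <<'E'
from h import *
s=manip.read_state();print(s["clock"],s["eef_pos"],s["eef_rot"],s["joints"])
p=manip.camera_params("wrist");print(p);im=manip.camera("wrist")
cv2.imwrite("pics/w1.png",im[...,::-1])
yaw=.0965;c=np.array([504.3,-78]);Rz=np.array([[np.cos(yaw),-np.sin(yaw)],[np.sin(yaw),np.cos(yaw)]])
for n,P in {"corner++":(113,73,56),"+-":(113,-73,56),"-+":(-113,73,56),"--":(-113,-73,56),"blade+":(-3,0,99),"blade-":(-41,0,99),"head":(99,-4,14)}.items(): print(n,pix("wrist",[*(c+Rz@P[:2]),P[2]],p).round(1))
E
```

```text
clock: 1.3
eef_pos: [415.3, 50.2, 249.5]
eef_rot: [3.142, 0.0, -3.137]
wrist_force: [1.9, -0.0, 0.4]
finger_gap: 93.5
finger_force: 0.0
clock: 2.0
eef_pos: [521.9, -50.2, 219.3]
eef_rot: [3.141, -0.001, -3.042]
wrist_force: [0.4, 0.2, 1.1]
finger_gap: 93.6
finger_force: 0.0
2.0 [521.91899395 -50.17454573 219.33454906] [ 3.14127112e+00 -8.51024445e-04 -3.04232249e+00] [-1.65743919e-01  2.43332437e-01  1.59307449e+00  9.05594316e-05
  1.30609125e+00 -1.83583401e+00]
{'fovy': 65.70646984690485, 'cx': 318.2990469542302, 'cy': 200.06069895416763, 'origin': array([447.1438521 , -58.08332951, 384.2715482 ]), 'attitude': array([2.88328810e+00, 6.09214597e-04, 1.66939985e+00])}
corner++ [358.3 266.3]
+- [236.9 264.8]
-+ [364.   66.9]
-- [227.   69.5]
blade+ [291.4 175.9]
blade- [290.9 135.3]
head [295.5 242. ]
```

View pics/w1.png

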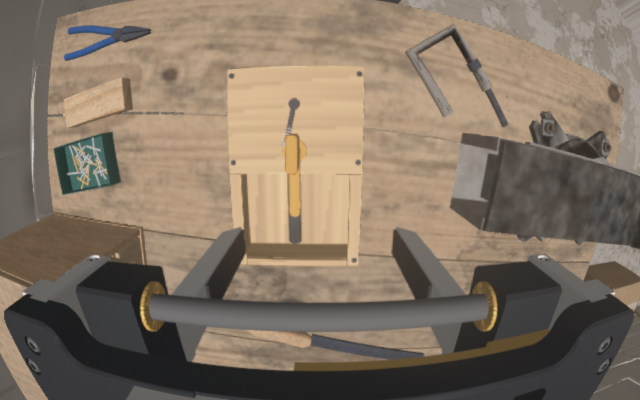

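The wrist view agrees with the prediction: lid corners at (228,68), (364,68), (237,265), (358,265), and the blade at (292,135–175). Next I centre over the pivot and descend.

```bash
python3 -m creep '[[1,[2,-1.3,0],0],[1,[4.2,-2.6,2],0],[1,[4.2,-2.6,5],0],[1,[4.2,-2.6,8],0],[1,[4.2,-2.6,11],0],[1,[4.2,-2.6,12.7],0],[1,[4.2,-2.6,13.5],0],[1,[4.2,-2.6,13.5],0]]' 25
python3 -m creep '[[-0.5,[0,0,0],0],[-1,[0,0,0],0],[-1,[0,0,0],0],[-1,[0,0,0],0],[-1,[0,0,0],0],[-1,[0,0,0],0],[-1,[0,0,0],0]]' 25
```

```text
clock: 2.85
eef_pos: [482.9, -80.0, 84.6]
eef_rot: [3.141, -0.0, -3.041]
wrist_force: [0.0, 0.3, -0.4]
finger_gap: 94.3
finger_force: 0.0
clock: 3.55
eef_pos: [483.1, -80.5, 84.5]
eef_rot: [3.142, -0.0, -3.042]
wrist_force: [-0.7, 0.6, 0.7]
finger_gap: 41.7
finger_force: 0.0
```

```bash
python3 -m creep '[[-1,[0,0,0],0],[-1,[0,0,0],0],[-1,[0,0,0],0],[-1,[0,0,0],0],[-1,[0,0,0],0],[-1,[0,0,0],0],[-1,[0,0,0],0]]' 25
```

```text
clock: 4.25
eef_pos: [483.0, -79.9, 84.4]
eef_rot: [3.141, -0.0, -3.042]
wrist_force: [-0.2, 5.2, 1.5]
finger_gap: 12.0
finger_force: 25.0
```

```bash
python3 -m creep '[[-1,[0,0,0],1],[-1,[0,0,0],2.5],[-1,[0,0,0],4],[-1,[0,0,0],5.5],[-1,[0,0,0],7],[-1,[0,0,0],8.5],[-1,[0,0,0],10],[-1,[0,0,0],11.5],[-1,[0,0,0],13],[-1,[0,0,0],14.5],[-1,[0,0,0],16],[-1,[0,0,0],17.5]]' 25
python3 -m creep '[[-1,[0,0,0],0.3],[-1,[0,0,0],0.3],[-0.5,[0,0,0],0.3],[0.2,[0,0,0],0.3],[0.2,[0,0,0],0.3],[0.2,[0,0,0],0.3],[0.2,[0,0,0],0.3],[0.2,[0,0,0],0.3],[0.2,[0,0,0],0.3]]'
```

```text
clock: 5.45
eef_pos: [482.8, -80.1, 84.4]
eef_rot: [-3.141, -0.001, 1.709]
wrist_force: [-2.7, 2.9, 3.0]
finger_gap: 12.1
finger_force: 25.0
clock: 6.35
eef_pos: [483.1, -80.5, 84.5]
eef_rot: [3.142, 0.0, 1.688]
wrist_force: [1.2, 0.2, 0.3]
finger_gap: 56.4
finger_force: 0.0
```

```bash
python3 -m creep '[[0.2,[0,0,-2],0],[0.2,[0,0,-6],0],[0.2,[0,0,-10],-1],[0.2,[0,2,-11],-2.5],[0.2,[-0.2,4,-11],-4],[0.2,[-0.3,6,-11],-5.6],[0.2,[-0.5,8,-11],-7.2],[0.2,[-0.6,9.9,-11],-8.8],[0.2,[-0.6,9.9,-11],-10.4],[0.2,[-0.6,9.9,-11],-12],[0.2,[-0.6,9.9,-11],-13.6],[-0.1,[-0.6,9.9,-11],-15.2]]'
python3 -m creep '[[-0.1,[0,0,0],-1.4],[-0.1,[0,0,0],-2.6],[-0.1,[0,0,0],-2.6],[-0.1,[0,0,0],-2.6]]'
python3 - <<'E'
from h import *
s=manip.read_state();print(s["clock"],s["eef_pos"],s["eef_rot"])
p=manip.camera_params("wrist");im=manip.camera("wrist");t=manip.camera("top")
a=cv2.resize(im[0:300,150:450],None,fx=1.6,fy=1.6,interpolation=cv2.INTER_CUBIC)
b=cv2.resize(t[128:248,240:310],(280,480),interpolation=cv2.INTER_CUBIC)
cv2.imwrite("pics/w2.png",np.hstack([a,b])[...,::-1])
yaw=.0965;c=np.array([504.3,-78]);Rz=np.array([[np.cos(yaw),-np.sin(yaw)],[np.sin(yaw),np.cos(yaw)]])
for n,P in {"++":(113,73,56),"+-":(113,-73,56),"lid+":(3,60,56),"head":(99,-4,14),"h30":(30,-4,22)}.items(): print(n,((pix("wrist",[*(c+Rz@P[:2]),P[2]],p)-[150,0])*1.6).round(1))
E
```

```text
clock: 7.55
eef_pos: [582.1, -74.8, 194.3]
eef_rot: [3.142, -0.0, 3.02]
wrist_force: [-0.7, 0.1, 0.6]
finger_gap: 51.7
finger_force: 0.0
clock: 7.95
eef_pos: [582.1, -74.8, 194.4]
eef_rot: [-3.142, -0.0, -3.045]
wrist_force: [0.3, -0.2, 0.2]
finger_gap: 42.3
finger_force: 0.0
7.95 [582.08611839 -74.8312894  194.39183509] [-3.14158707e+00 -1.08347246e-04 -3.04489066e+00]
++ [387.1 364.1]
+- [166.4 364.4]
lid+ [375.1 194.5]
head [270.8 326.9]
h30 [270.9 232.2]
```

View pics/w2.png

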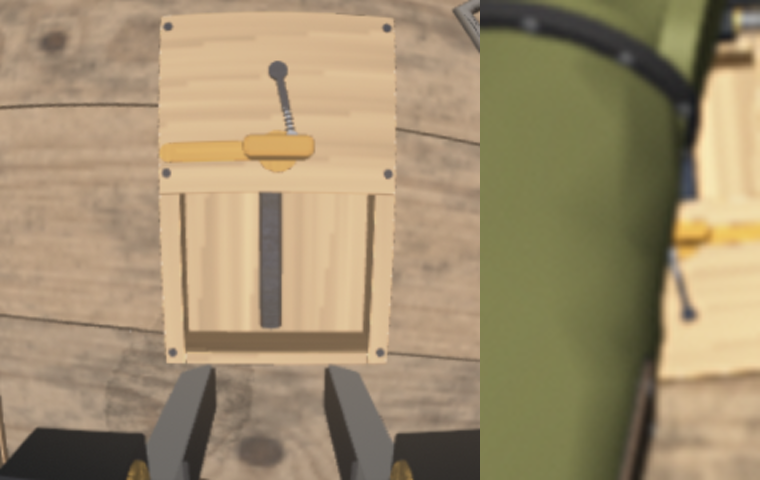

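The button is open: its bar points left at (165–245,152), towards till −y. The chisel head is at (271,327) as predicted, and the fingers are centred on it, so I descend and grip.

```bash
python3 -m creep '[[-0.1,[0,0,3],0],[-0.1,[0,0,7],0],[-0.1,[0,0,11],0],[-0.1,[0,0,14],0],[-0.1,[0,0,16],0],[-0.1,[0,0,17],0],[-0.1,[0,0,17.2],0],[-0.1,[0,0,17.2],0]]' 12
python3 -m creep '[[-1,[0,0,0],0],[-1,[0,0,0],0],[-1,[0,0,0],0],[-1,[0,0,0],0],[-1,[0,0,0],0],[-1,[0,0,0],0],[-1,[0,0,0],0],[-1,[0,0,0],0]]' 12
```

```text
clock: 8.85
eef_pos: [582.5, -74.9, 23.2]
eef_rot: [-3.141, 0.001, -3.042]
wrist_force: [0.0, 0.2, 1.0]
finger_gap: 42.6
finger_force: 0.0
clock: 9.65
eef_pos: [582.3, -74.8, 22.8]
eef_rot: [-3.141, 0.001, -3.042]
wrist_force: [-0.5, 0.8, 5.7]
finger_gap: 15.8
finger_force: 12.0
```

```bash
python3 -m creep '[[-1,[0,0,-0.5],0],[-1,[0,0,-1],0],[-1,[0,0,-1.5],0],[-1,[-0.2,0,-2],0],[-1,[-0.4,0,-2.5],0],[-1,[-0.6,0,-3],0],[-1,[-0.9,0,-3.6],0],[-1,[-0.9,0,-3.6],0]]' 12
python3 - <<'E'
from h import *
im=manip.camera("wrist");t=manip.camera("scene");p=manip.camera_params("scene")
a=cv2.resize(im[0:330,150:450],None,fx=1.6,fy=1.6,interpolation=cv2.INTER_CUBIC)
b=cv2.resize(t[140:272,220:348],None,fx=2.5,fy=4,interpolation=cv2.INTER_CUBIC)
cv2.imwrite("pics/w3.png",np.hstack([a,b])[...,::-1])
E
```

```text
clock: 10.45
eef_pos: [590.1, -73.9, 58.6]
eef_rot: [3.141, -0.004, -3.042]
wrist_force: [-10.3, 0.0, 3.1]
finger_gap: 15.6
finger_force: 12.0
```

View pics/w3.png

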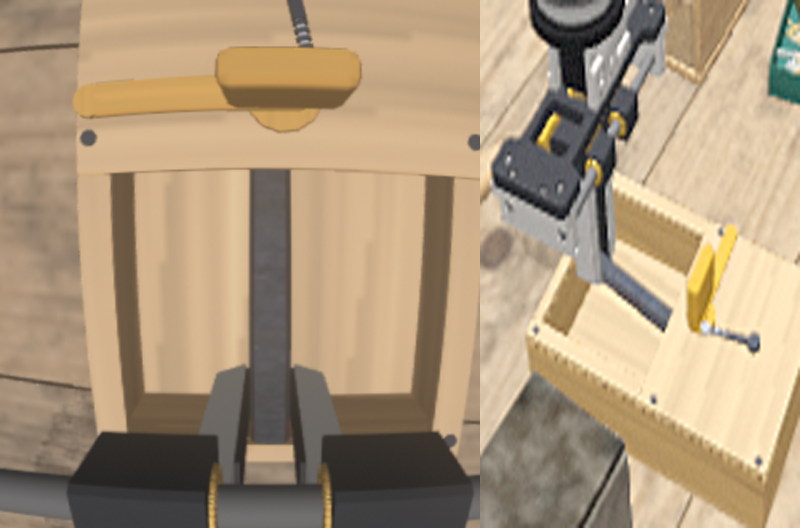

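The head is caught on the end wall, because I shifted +x too early (10 N along x). I'll back off, lift it clear of the rim, and then move out.

```bash
python3 -m creep '[[-1,[0.4,0,0],0],[-1,[0.8,0,0],0],[-1,[0.8,0,-0.4],0],[-1,[0.8,0,-0.8],0],[-1,[0.8,0,-1.2],0],[-1,[0.6,0,-1.5],0],[-1,[0.6,0,-1.5],0]]' 12
python3 - <<'E'
from h import *
t=manip.camera("scene")
b=cv2.resize(t[140:272,200:348],None,fx=5,fy=4.5,interpolation=cv2.INTER_CUBIC)
cv2.imwrite("pics/w4.png",b[...,::-1])
E
```

```text
clock: 11.25
eef_pos: [585.7, -74.6, 74.1]
eef_rot: [-3.141, 0.001, -3.042]
wrist_force: [-0.1, -0.1, -1.7]
finger_gap: 15.5
finger_force: 12.0
```

View pics/w4.png

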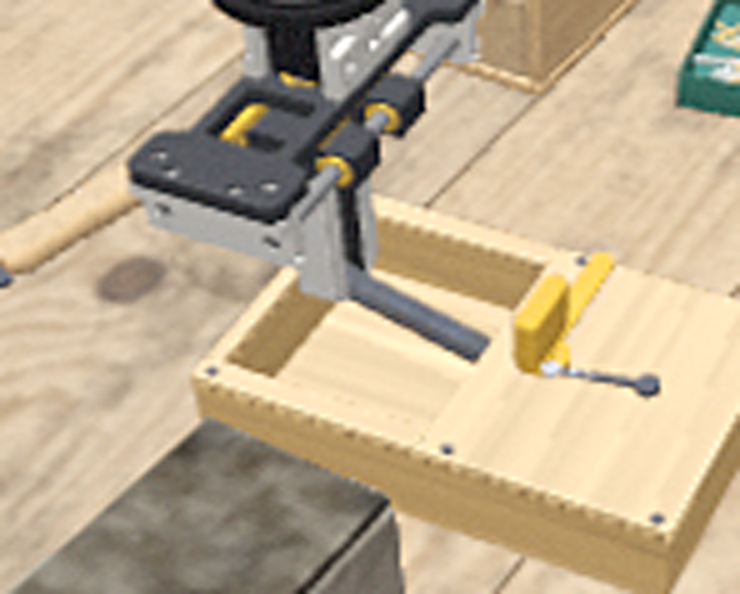

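The chisel is pivoting in the fingers: its bar slopes from the gripper at (350,280) down under the lid at (485,345), with no load on the wrist. I continue along the arc.

```bash
python3 -m creep '[[-1,[-0.4,0,-0.2],0],[-1,[-0.8,0,-0.5],0],[-1,[-1.3,0,-0.8],0],[-1,[-1.7,0,-1.1],0],[-1,[-2.1,0,-1.7],0],[-1,[-2.6,0,-2.4],0],[-1,[-3,0,-3.1],0],[-1,[-3.3,0,-3.8],0],[-1,[-3.3,0,-3.8],0]]' 12
python3 -m creep '[[-1,[0,0,-0.5],0],[-1,[0.1,0,-1],0],[-1,[0.2,0,-1.7],0],[-1,[0.3,0,-2.4],0],[-1,[0.4,0,-3.1],0],[-1,[0.5,0,-3.7],0],[-1,[0.5,0,-3.7],0]]' 12
python3 - <<'E'
from h import *
t=manip.camera("scene")
b=cv2.resize(t[100:272,180:348],None,fx=4,fy=3.5,interpolation=cv2.INTER_CUBIC)
cv2.imwrite("pics/w5.png",b[...,::-1])
E
```

```text
clock: 12.2
eef_pos: [618.8, -71.3, 112.8]
eef_rot: [-3.141, 0.002, -3.042]
wrist_force: [1.4, -0.2, -1.8]
finger_gap: 15.3
finger_force: 12.0
clock: 12.9
eef_pos: [613.3, -71.8, 149.7]
eef_rot: [-3.141, 0.002, -3.042]
wrist_force: [1.0, -0.4, -1.1]
finger_gap: 15.5
finger_force: 12.0
```

View pics/w5.png

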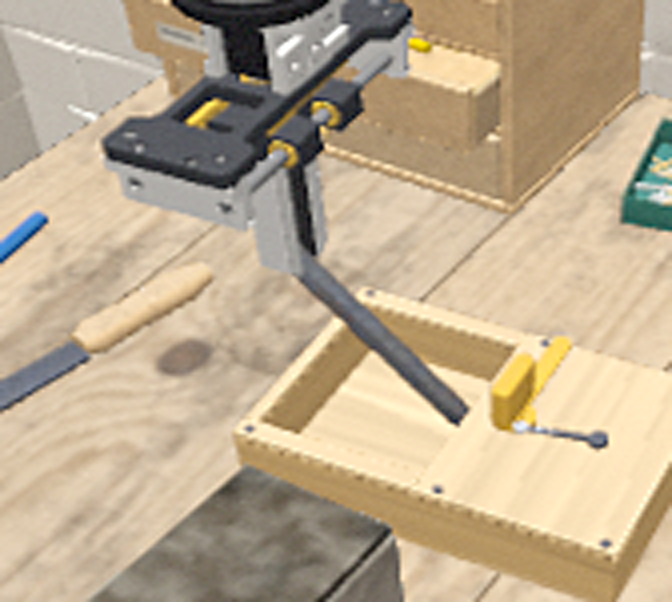

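```bash
python3 -m creep '[[-1,[0.4,0,-0.7],0],[-1,[0.8,0,-1.4],0],[-1,[1.3,0,-2.1],0],[-1,[1.8,0,-2.8],0],[-1,[2.4,0,-3.4],0],[-1,[3.1,0,-4],0],[-1,[3.5,0,-4.6],0],[-1,[3.8,0,-5.2],0],[-1,[3.8,0,-5.2],0],[-1,[3.8,0,-5.2],0]]' 12
python3 -m creep '[[-1,[0,0,0],0],[-1,[0,0,0],0],[-1,[0,0,-1],0],[-1,[0,0,-2.5],0],[-1,[0,0,-4.5],0],[-1,[0,0,-6.5],0],[-1,[0,0,-8.5],0],[-1,[0,0,-10.5],0],[-1,[0,0,-12],0],[-1,[0,0,-13],0],[-1,[0,0,-13],0],[-1,[0,0,-13],0]]' 35
python3 - <<'E'
from h import *
t=manip.camera("scene");p=manip.camera_params("scene")
s=manip.read_state();print(s["eef_pos"],s["finger_force"])
b=cv2.resize(t[0:272,150:380],None,fx=3,fy=2.2,interpolation=cv2.INTER_CUBIC)
cv2.imwrite("pics/w6.png",b[...,::-1])
x,y,z=s["eef_pos"]
for d in(0,-50,-100,-150,-190): q=pix("scene",[x,y,z+d],p);print(d,(q[0]-150)*3,q[1]*2.2)
E
```

```text
clock: 13.95
eef_pos: [575.2, -75.5, 200.5]
eef_rot: [-3.142, 0.0, -3.042]
wrist_force: [-0.7, -0.5, -3.7]
finger_gap: 15.5
finger_force: 12.0
clock: 15.15
eef_pos: [575.0, -75.5, 329.9]
eef_rot: [3.141, -0.001, -3.042]
wrist_force: [-0.6, 0.7, -2.4]
finger_gap: 14.5
finger_force: 35.0
[574.97133994 -75.48405474 329.56925515] 34.99909579753876
0 332.34034014181407 217.8834214589643
-50 339.84277942189124 270.20785256898694
-100 346.6390322709614 317.6071117608338
-150 352.8243244313188 360.7453340719988
-190 357.38610752882295 392.5606805897731
```

View pics/w6.png

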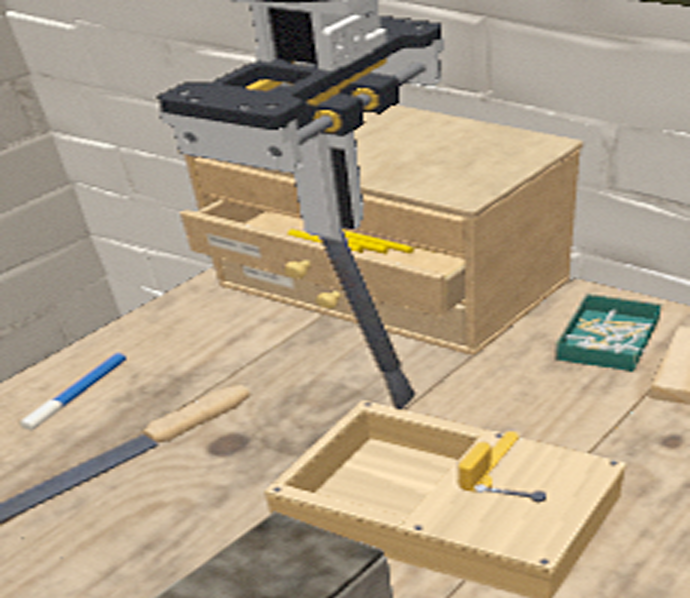

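The chisel hangs steeply from the gripper, clear of the till. Its edge is at picture (400,400), about z 140–150 mm. The button is still open and nothing else has moved. I let it settle and hand in.

```bash
python3 -m creep '[[-1,[0,0,0],0],[-1,[0,0,0],0],[-1,[0,0,0],0],[-1,[0,0,0],0],[-1,[0,0,0],0],[-1,[0,0,0],0]]' 35
python3 -c "
from cell import manip
print(manip.sign_off())"
```

```text
clock: 15.8
eef_pos: [575.1, -75.5, 330.4]
eef_rot: [-3.142, -0.0, -3.042]
wrist_force: [-0.5, 0.1, -3.2]
finger_gap: 15.2
finger_force: 35.0
the job is handed in; nothing more can be done
None
```

I turned the button open and let go of it, took the chisel out head first, and handed in at 15.8 s with it held still above the hatch, lower end about 140 mm above the bench; no verdict was returned.

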